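# Aim the telescoping gauge arm and draw it out to its set mark

### The arm

A 7-joint arm with a two-finger parallel gripper is mounted at the origin on the work surface. World frame = base frame: x ahead of the robot, y to its left, z up, the work surface at z = 0. Lengths are in m, angles in rad, forces in N, time in s.
With the tool pointing down it reaches from about 0.35 to 0.9 m from the base axis. Payload 19.9 kg.
Tool frame: the origin (TCP) lies at the centre of the arm's flange, where the gripper is bolted on; the fingertips stand 173 mm ahead of it and the grasp point (between the pads) lies 155 mm ahead of it; x points along the fingers, z is the direction in which the jaws open and shut, and the axes are right-handed (so a half turn about x gives the same grasp; the last joint's range is limited). The gripper opens to 85 mm and grips with 20 to 120 N. Pads are 22 mm wide; open, the fingers measure 114 mm over their backs; the gripper's body (76 mm by 85 mm) begins 54 mm behind the grasp point. The pads swing forward as they close: fully open they stand 13 mm farther back than shut.
Start: joints at [-1.389, 0.417, -0.01, 1.614, 0.005, 1.111, -0.053], TCP at [0.139, 0.609, 0.405] pointing down, gripper open.
Joint ranges: [-2.81, 2.81], [-0.39, 2.02], [-1.27, 1.25], [0.06, 2.57], [-1.19, 4.33], [0.19, 2], [-2.82, 2.82]. Speed limits (rad/s): [1.89, 1.89, 2.39, 2.39, 3.01, 3.01, 3.01].

### API

Orientations are given as a rotation vector (axis times angle).
In Python, from bench import telemetry, vision, order, nets gives the robot as it stands.
- The arm moves only by the tool step_arm, never from a script. Its argument "steps" is a list of rows, each an object of numbers: "dx", "dy", "dz": the shift along the tool's x, y, z in cm; "ax", "ay", "az": the turn, a rotation vector about the tool's x, y, z in rad. A call has 1 to 8 rows; each row is the pose to reach, as a shift and turn from the pose commanded when the call began, along the tool's axes at that moment; what a row does not reach only later rows make up. A row lasts 1/8 s, in which the tool goes at most 62.5 mm and 10.7 degrees, less where a joint would pass 70% of its speed; a pose out of reach is approached as far as the arm can. A call with a gripper value outside its range is refused whole. "grip" is the closure, from 0 (fully open) to 1 (shut), set as the call begins (left out, the last holds). The fingers move at their own pace and stop on an object; "squeeze" is the grip in N (left out, the last holds). Time passes only in rows, so rows that repeat a pose let the fingers close. It gives the time, the measured TCP pose, the force and the opening at its end, in the units of the state.
- telemetry.state(): the state, without advancing time (a new reading comes with each control period).
- vision.read_camera(name): name is "scene" or "top" or "wrist"; returns a dict with "frame" (480x640x3 uint8, red, green, blue), "mtx" (3x3 intrinsics, pixels), "R" (3x3) and "t" (3): a world point X has camera coordinates R X + t. Camera axes: x right, y down, z forward; pixel columns grow to the right and rows downward; lengths in m; the calibration is good to about 2 mm. A picture is of the moment at which its call begins. There is no depth.
- order.hand_in(): hands the job in, once; it reports no verdict.
Trained networks look in the newest picture that a camera, given by its name, has taken for a name from the list of things; names that differ only in an ending like _2 or _b are one class to them, and where a whole thing is asked for, a point or a joint stands for the part that bears it (a point fixed in the world has none). Each returns a list of dicts, best first, with "confidence" (0 to 1); they miss things now and then, are a little off and sometimes report something else, mostly with a low value. They report only what shows in the picture. A call takes as long as a camera call.
- nets.recognise(camera, thing): "box" ([centre column, centre row, width, height] in pixels, round what is visible of it).
- nets.cut_out(camera, thing): "region" (480x640 bool, what is visible of it) and "box" ([centre column, centre row, width, height] in pixels, round what is visible of it).
- nets.landmark_of(camera, thing): "location" ([column, row] in pixels: a listed point, or the origin of a listed thing).
The state is a dict: "time_s": time; "q": joint angles; "joint_vel": joint speeds; "joint_torque": joint torques, N m; "tool_pos": TCP position; "ee_rot": TCP orientation; "contact_force": force on the tool from outside, world axes, zero at the start; "wrist_torque": the same for the moment, N m; "width": opening from 0.0 (shut) to 1.0 (fully open).
Only numpy, scipy, OpenCV 4.12 (cv2) and the standard library are available. Lean on these libraries where they do the work, as an engineer would, in place of code of your own. Each camera call takes 0.05 s, during which the arm holds its last target.

### The job

On the printer bench, take the gauge boom by its upright handle and, with the telescoping arm still fully in, swing it until its lens points at the middle of the upright ceramic plate, and keep it there steadily for a second. Then, with the lock button on the handle squeezed in, draw the arm out along the same aim until its pointer lines up with the rider on the scale, and finish while still holding the handle there, lock squeezed and lens still on the middle of the plate; the arm is sprung and must not be let go. Keep off the rider and leave the jar, the squeegee and the loupe alone.

Things in the scene. Friction and masses are not known exactly. Their poses are not given: they have to be found in the camera images.
- stand: Fixed steel stand of the boom: round foot of 110 mm diameter with a short post. Origin: under its centre, on the bench, on the boom's vertical swing axis.
- boom_pivot (a point): Point on the boom's swing axis, 70 mm above the bench, at the bar's centre height; turns with the boom: x points along the boom towards the lens, y to the boom's left, z up. The boom is a gold housing 190 x 44 x 40 mm, from 50 mm behind this point to 140 mm ahead, its top 90 mm above the bench.
- boom (a joint): Swing of the boom about the stand's vertical axis, rad, growing anticlockwise seen from above, free from -0.7 to 0.7. Light friction (0.1 to 0.2 N m); it stays where it is left.
- gauge_arm: The telescoping arm: an aluminium bar 18 x 18 mm in the housing, with an upright black handle and a round black lens head (36 mm diameter) in front. Origin: centre of the handle, as point handle. Axes as boom_pivot. Fully in at first (origin 185 mm from the swing axis); slides out along +x up to 135 mm against a spring (4 to 5 N) plus 1.5 N friction, and springs back if let go unlocked.
- handle (a point): Centre of the handle's grip zone, on the boom's centre line, 122 mm above the bench. The handle is 22 mm along x, 24 mm along y, from 79 to 150 mm above the bench. Pinch it from above, fingers closing along y: one on its bare right side, one on the lock button on its left side; this squeeze (20 to 60 N is fine) pushes the button in.
- lock (a joint): Travel of the lock button, m: 0 out (locked), 0.005 fully in, which takes 8 N. The arm slides only while it is in by more than about 4 mm; otherwise a hidden tooth locks it, every 10 mm of travel.
- lock_pad (a point): Middle of the lock button's face: a steel pad 16 mm wide, 38 mm tall on the handle's left (+y) side, centred at the handle's height. Its face is 18 mm from the handle's centre when out, 13 mm when in: handle and button are 30 mm across, 25 mm when squeezed.
- scale_end (a point): Front end of the flat steel scale, on its top, 64 mm above the bench, 345 mm from the swing axis. The scale is fixed to the housing's left side, lies 22 to 52 mm left of the boom's centre line and swings with it; black ticks every 10 mm, long ones every 50 mm.
- pointer (a point): Tip of the thin steel pointer that the arm carries over the scale, exactly beside the handle's centre: 34 mm to its left and 53 mm below it. Axes as gauge_arm.
- rider: Small dark steel rider clamped on the scale, 14 mm along x, top 80 mm above the bench, with a 2 mm index blade towards the pointer. Origin: on the blade; axes as boom_pivot. Stands 50 to 120 mm ahead of the pointer at the start and swings with the boom. The setting is reached when the pointer's x along the boom equals the rider's. Not to be touched.
- lens (a point): Centre of the lens at the arm's front, 69 mm ahead of the handle's centre and 52 mm below it, 70 mm above the bench; x axis is the line of sight.
- target_mid (a point): Middle of the face of the upright white ceramic plate (76 mm wide, 90 mm tall, 5 mm thick; black 30 mm ring and small cross about its middle, on both faces), 70 mm above the bench, in a fixed aluminium holder about 460 to 490 mm from the swing axis. x axis points into the plate.
- jar: Bystander: grey jar with white cap, 56 mm diameter, 55 mm high, standing on the bench; origin under its centre.
- squeegee: Bystander: squeegee block 26 x 94 x 42 mm standing on its rubber blade; origin under its centre.
- loupe: Bystander: black stepped loupe, 44 mm diameter, 36 mm high; origin under its centre.

How it is judged:
On the way:
1. lens aimed within 15 mm of the plate's middle with the arm still in (less than 15 mm out), steady for 0.5 s (y of target_mid in the frame of lens between -0.015 and 0.015 m and x of gauge_arm in the frame of boom_pivot below 0.2 m and velocity of joint boom between -0.1 and 0.1 rad/s), for 0.5 s.
At the end, for the whole second after the job is handed in: The fingers hold the handle with the lock button squeezed in (more than 3.5 mm, force over 3 N), the arm is at rest with its pointer within 5 mm of the rider's index along the scale, and the lens's line of sight passes within 15 mm to either side of the plate's middle (y of target_mid in the frame of lens between -0.015 and 0.015 m and x of pointer in the frame of rider between -0.005 and 0.005 m and value of joint lock above 0.0035 m and contact force between the fingers and gauge_arm above 3 N and linear speed of gauge_arm below 0.02 m/s); the arm keeps its last pose, push and grip.
It fails at once if the robot pushes the rider (over 2 N) (contact force between the arm and rider above 2 N).
It fails at once if the fingers push the rider (over 2 N) (contact force between the fingers and rider above 2 N).
It fails at once if the jar, squeegee or loupe is moved more than 20 mm or tipped (distance of any of jar, squeegee, loupe from where it was at the start of the episode above 0.02 m or angle between any of jar, squeegee, loupe's own z axis and vertical above 0.4 rad).
It also fails if it takes over 42 s, if anything falls off the work surface, if the arm or the gripper's body presses on something with over 40 N, if the wrist force passes 120 N, or if a joint passes its speed limit or range.

## Working session

There is one attempt and no reset: what is moved stays moved. The work goes in short steps, Python scripts to look and compute and a tool call to move; the robot and the scene stay as the last step left them, time stands still between calls to the robot, and variables do not carry over. Pictures are saved under pics/ and viewed, and the job is handed in when it is done.

Besides the shell and the picture viewer there is one more tool, called after ">>>" by a JSON object that holds its "api" and its "payload", one argument or row to a line. step_arm: Moves the arm, as the interface text tells. Its arguments: {"type":"object","properties":{"steps":{"type":"array"},"grip":{"type":"number"},"squeeze":{"type":"number"}},"required":["steps"]}

```bash
ls; mkdir -p pics; python3 - <<'E'
from bench import telemetry, vision, nets
import cv2, numpy as np
s=telemetry.state(); print({k:np.round(v,4).tolist() for k,v in s.items()})
for c in ["scene","top"]:
    d=vision.read_camera(c); cv2.imwrite(f"pics/{c}0.png",d["frame"][:,:,::-1])
    np.savez(f"{c}0.npz",**d)
    print(c,(-d["R"].T@d["t"]).round(3),d["R"].round(3).tolist())
    for n in ["stand","boom_pivot","handle","lock_pad","scale_end","pointer","rider","lens","target_mid","jar","squeegee","loupe"]:
        r=nets.landmark_of(c,n)
        print(n,[(np.round(x["location"],1).tolist(),round(x["confidence"],2)) for x in r[:2]])
print(telemetry.state()["time_s"])
E
```

```text
pics
{'time_s': 0.0, 'q': [-1.3885, 0.418, -0.0103, 1.6142, 0.0047, 1.1107, -0.053], 'joint_vel': [0.0018, -0.0009, 0.0015, -0.0002, 0.0008, -0.0022, -0.0004], 'joint_torque': [0.0004, -86.4458, 0.6793, -43.4881, 0.0192, 0.0075, -0.0], 'tool_pos': [0.1387, 0.6093, 0.404], 'ee_rot': [-1.0437, 1.3078, 1.0422], 'contact_force': [-0.1786, -0.4204, -0.0389], 'wrist_torque': [-0.0006, 0.0013, 0.0004], 'width': 0.9996}
scene [0.963 0.263 0.677] [[-0.562, 0.827, 0.009], [0.65, 0.449, -0.613], [-0.511, -0.338, -0.79]]
stand [([455.1, 305.8], 0.77)]
boom_pivot [([355.9, 245.6], 0.65), ([466.8, 282.6], 0.58)]
handle [([358.4, 250.2], 0.63), ([456.5, 304.0], 0.6)]
lock_pad [([357.6, 257.3], 0.73)]
scale_end [([256.0, 274.0], 0.97)]
pointer [([351.9, 284.8], 0.83)]
rider [([305.9, 280.3], 0.55)]
lens [([314.9, 263.1], 0.68), ([358.5, 248.7], 0.57)]
target_mid [([240.5, 168.6], 0.62)]
jar [([366.0, 359.2], 0.9)]
squeegee [([210.5, 276.6], 0.58)]
loupe [([376.1, 196.4], 0.61), ([357.2, 256.9], 0.57)]
top [ 0.452 -0.     0.872] [[0.003, -1.0, -0.011], [-0.989, -0.001, -0.15], [0.15, 0.011, -0.989]]
stand [([181.5, 291.3], 0.91), ([310.1, 368.7], 0.5)]
boom_pivot [([170.5, 288.9], 0.69)]
handle [([266.2, 237.4], 0.94)]
lock_pad [([262.4, 230.4], 0.61)]
scale_end [([341.8, 192.4], 0.8)]
pointer [([264.7, 228.9], 0.95)]
rider [([297.5, 206.3], 0.39)]
lens []
target_mid [([446.2, 287.6], 0.7)]
jar [([229.6, 194.3], 0.64)]
squeegee [([392.5, 185.8], 0.62)]
loupe [([309.4, 368.4], 0.6)]
1.3
```

View images.

View pics/scene0.png

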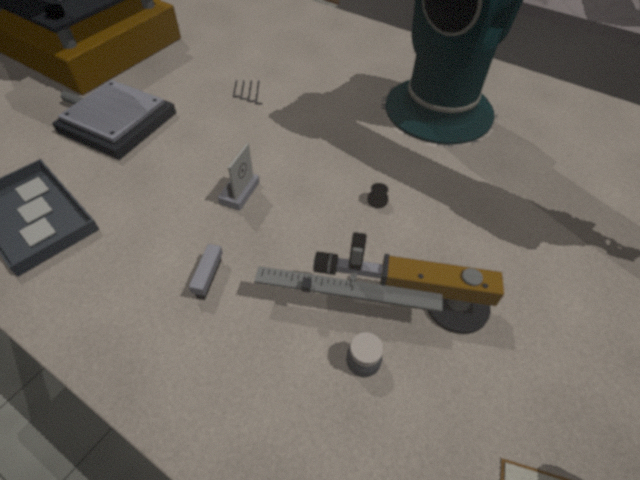

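View pics/top0.png

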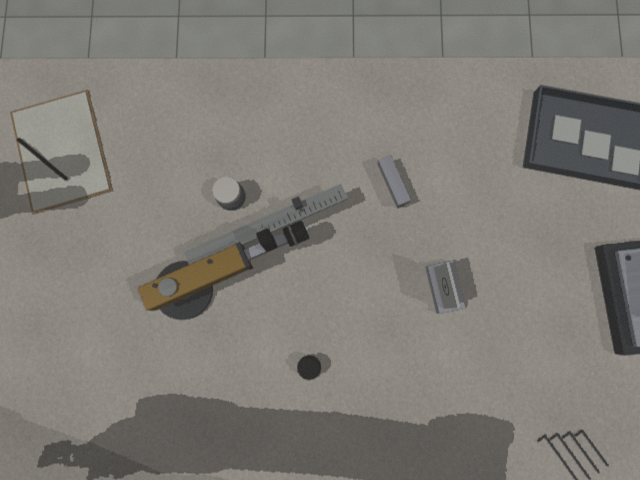

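```bash
cat > h.py <<'E'
import numpy as np
from scipy.spatial.transform import Rotation as Ro
def ray(d,px,z):
    K,R,t=d["mtx"],d["R"],d["t"]; v=R.T@np.linalg.solve(K,[px[0],px[1],1.]); C=-R.T@t
    return C+v*(z-C[2])/v[2]
def proj(d,X):
    p=d["mtx"]@(d["R"]@np.asarray(X,float)+d["t"]); return p[:2]/p[2]
E
python3 - <<'E'
from h import *
T=np.load("top0.npz");S=np.load("scene0.npz")
print(T["mtx"],S["mtx"])
for n,a,b,z in [("stand",(181.5,291.3),(455.1,305.8),0.0),("pivot",(170.5,288.9),(466.8,282.6),.07),("handle",(266.2,237.4),(358.4,250.2),.122),("lockpad",(262.4,230.4),(357.6,257.3),.122),("scale_end",(341.8,192.4),(256,274),.064),("pointer",(264.7,228.9),(351.9,284.8),.069),("rider",(297.5,206.3),(305.9,280.3),.07),("target",(446.2,287.6),(240.5,168.6),.07),("jar",(229.6,194.3),(366,359.2),0),("sq",(392.5,185.8),(210.5,276.6),0),("loupe",(309.4,368.4),(376.1,196.4),0)]:
    print(n,ray(T,a,z).round(4),ray(S,b,z).round(4))
print(Ro.from_rotvec([-1.0437, 1.3078, 1.0422]).as_matrix().round(3))
E
```

```text
[[463.12606053   0.         318.64150639]
 [  0.         463.12606053 248.10946097]
 [  0.           0.           1.        ]] [[438.93637548   0.         314.10995767]
 [  0.         438.93637548 239.1513906 ]
 [  0.           0.           1.        ]]
stand [0.5019 0.2674 0.    ] [0.507  0.2599 0.    ]
pivot [0.502  0.2652 0.07  ] [0.5031 0.2589 0.07  ]
handle [0.5837 0.0943 0.122 ] [0.5827 0.0954 0.122 ]
lockpad [0.5954 0.1008 0.122 ] [0.5952 0.1014 0.122 ]
scale_end [ 0.676  -0.0327  0.064 ] [ 0.682  -0.0373  0.064 ]
pointer [0.6082 0.104  0.069 ] [0.6125 0.1063 0.069 ]
rider [0.6489 0.0463 0.07  ] [0.6482 0.0403 0.07  ]
target [ 0.5052 -0.2115  0.07  ] [ 0.5065 -0.2174  0.07  ]
jar [0.6899 0.1826 0.    ] [0.6801 0.18   0.    ]
sq [ 0.7068 -0.1336  0.    ] [ 0.7041 -0.1335  0.    ]
loupe [0.3615 0.0257 0.    ] [0.3559 0.0171 0.    ]
[[-0.    -0.975  0.222]
 [-0.001  0.222  0.975]
 [-1.    -0.    -0.001]]
```

>>> {"api": "step_arm", "payload": {
  "steps": [
    {"dx":0,"dy":-54.7,"dz":-40.3,"ax":0.9},
    {"dx":0,"dy":-54.7,"dz":-40.3,"ax":0.9},
    {"dx":0,"dy":-54.7,"dz":-40.3,"ax":0.9},
    {"dx":0,"dy":-54.7,"dz":-40.3,"ax":0.9},
    {"dx":0,"dy":-54.7,"dz":-40.3,"ax":0.9},
    {"dx":0,"dy":-54.7,"dz":-40.3,"ax":0.9},
    {"dx":0,"dy":-54.7,"dz":-40.3,"ax":0.9},
    {"dx":0,"dy":-54.7,"dz":-40.3,"ax":0.9}
  ],
  "grip": 0,
  "squeeze": 30
}}

```text
schema error: expected keys dx, dy, dz, ax, ay, az
```

```bash
cat >> h.py <<'E'
def delta(s,goal,yaw):
    "goal TCP xyz, yaw (deg) of tool z, tool x down -> shift cm, rotvec in tool axes"
    R=Ro.from_rotvec(s["ee_rot"]).as_matrix()
    z=np.array([np.cos(np.radians(yaw)),np.sin(np.radians(yaw)),0]); x=np.array([0,0,-1.]); G=np.c_[x,np.cross(z,x),z]
    return (R.T@(np.asarray(goal)-s["tool_pos"])*100).round(2), Ro.from_matrix(R.T@G).as_rotvec().round(3)
E
python3 - <<'E'
from bench import telemetry
from h import *
s=telemetry.state(); print(s["time_s"],np.round(s["tool_pos"],4),np.round(s["q"],2),np.round(s["joint_vel"],2)); print(delta(s,[.583,.095,.36],25.7))
E
```

```text
1.3 [0.1387 0.6094 0.4047] [-1.39  0.42 -0.01  1.61  0.    1.11 -0.05] [ 0.  0.  0.  0.  0. -0. -0.]
(array([  4.47, -54.74, -40.3 ]), array([ 0.898, -0.   ,  0.   ]))
```

>>> {"api": "step_arm", "payload": {
  "steps": [
    {"dx":0,"dy":-54.7,"dz":-40.3,"ax":0.9,"ay":0,"az":0},
    {"dx":0,"dy":-54.7,"dz":-40.3,"ax":0.9,"ay":0,"az":0},
    {"dx":0,"dy":-54.7,"dz":-40.3,"ax":0.9,"ay":0,"az":0},
    {"dx":0,"dy":-54.7,"dz":-40.3,"ax":0.9,"ay":0,"az":0},
    {"dx":0,"dy":-54.7,"dz":-40.3,"ax":0.9,"ay":0,"az":0},
    {"dx":0,"dy":-54.7,"dz":-40.3,"ax":0.9,"ay":0,"az":0},
    {"dx":0,"dy":-54.7,"dz":-40.3,"ax":0.9,"ay":0,"az":0},
    {"dx":0,"dy":-54.7,"dz":-40.3,"ax":0.9,"ay":0,"az":0}
  ],
  "grip": 0,
  "squeeze": 30
}}

```text
time_s: 2.3
tool_pos: [0.4664, 0.2293, 0.405]
ee_rot: [-0.35, 1.542, 0.351]
contact_force: [1.3, 1.2, -0.3]
width: 0.998
```

```bash
python3 - <<'E'
from bench import telemetry
from h import *
s=telemetry.state(); print(s["time_s"],np.round(s["tool_pos"],4),np.round(s["q"],2),np.round(s["joint_vel"],2)); print(delta(s,[.583,.095,.36],25.7))
E
```

```text
2.3 [0.4664 0.2293 0.405 ] [-0.86  0.24  0.4   1.89 -0.11  1.04  0.03] [ 0.74  0.22  0.31 -0.23 -0.16  0.05  1.1 ]
(array([  4.5 , -17.15,   4.7 ]), array([-0.001,  0.001, -0.   ]))
```

>>> {"api": "step_arm", "payload": {
  "steps": [
    {"dx":2,"dy":-17.1,"dz":4.7,"ax":0,"ay":0,"az":0},
    {"dx":2,"dy":-17.1,"dz":4.7,"ax":0,"ay":0,"az":0},
    {"dx":2,"dy":-17.1,"dz":4.7,"ax":0,"ay":0,"az":0},
    {"dx":2,"dy":-17.1,"dz":4.7,"ax":0,"ay":0,"az":0},
    {"dx":2,"dy":-17.1,"dz":4.7,"ax":0,"ay":0,"az":0}
  ]
}}

```text
time_s: 2.92
tool_pos: [0.5815, 0.0973, 0.3845]
ee_rot: [-0.351, 1.543, 0.351]
contact_force: [0.4, 0.5, 0.1]
width: 1.002
```

```bash
python3 - <<'E'
from bench import telemetry,vision
from h import *
import cv2
for c in ["wrist","scene","top"]:
    d=vision.read_camera(c); cv2.imwrite(f"pics/{c}1.png",d["frame"][:,:,::-1]); np.savez(f"{c}1.npz",**d)
s=telemetry.state(); print(s["time_s"],np.round(s["tool_pos"],4),np.round(s["q"],2),np.round(s["joint_vel"],2)); print(delta(s,[.583,.095,.36],25.7))
d=np.load("wrist1.npz");print(proj(d,[.583,.095,.15]))
E
```

```text
3.075 [0.5812 0.0982 0.3849] [-0.58  0.4   0.46  1.74 -0.2   1.05  0.4 ] [-0. -0.  0. -0. -0. -0.  0.]
(array([ 2.49, -0.36,  0.02]), array([ 0.,  0., -0.]))
[320.23120396 262.1207625 ]
```

View pics/wrist1.png

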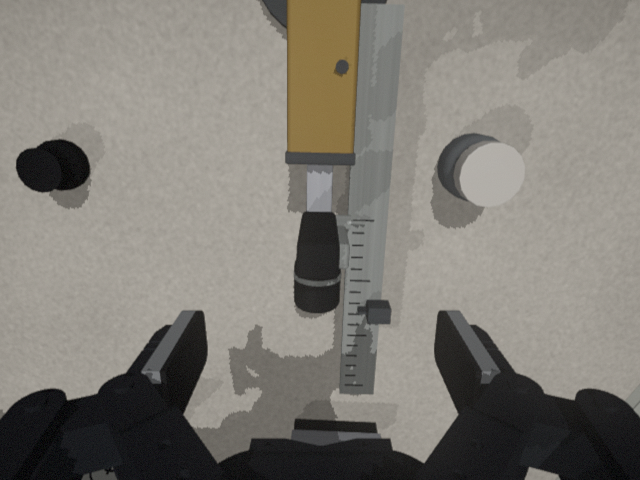

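```bash
python3 - <<'E'
from h import *
import cv2
d=np.load("wrist1.npz"); print("cam",(-d["R"].T@d["t"]).round(3))
im=d["frame"][:,:,::-1].copy()
P=np.array([.5025,.262]); a=np.radians(-64.3)
e=np.array([np.cos(a),np.sin(a)]); l=np.array([-e[1],e[0]])
def W(x,y,z): return np.r_[P+x*e+y*l,z]
def poly(pts,c):
    q=np.array([proj(d,W(*p)) for p in pts]).round().astype(int); cv2.polylines(im,[q],True,c,1)
for z,c in ((.15,(0,0,255)),(.079,(0,255,0))): poly([(.174,-.012,z),(.196,-.012,z),(.196,.012,z),(.174,.012,z)],c)
poly([(-.05,-.022,.09),(.14,-.022,.09),(.14,.022,.09),(-.05,.022,.09)],(255,0,0))
poly([(.1,.022,.064),(.345,.022,.064),(.345,.052,.064),(.1,.052,.064)],(255,0,255))
cv2.circle(im,tuple(proj(d,W(.185,.034,.069)).round().astype(int)),3,(0,0,255),1)
cv2.imwrite("pics/w1o.png",im)
c=im[130:430,220:460]; cv2.imwrite("pics/w1c.png",cv2.resize(d["frame"][180:410,270:430,::-1],None,fx=2.5,fy=2.5,interpolation=cv2.INTER_CUBIC))
E
```

```text
cam [0.547 0.171 0.354]
```

View pics/w1o.png

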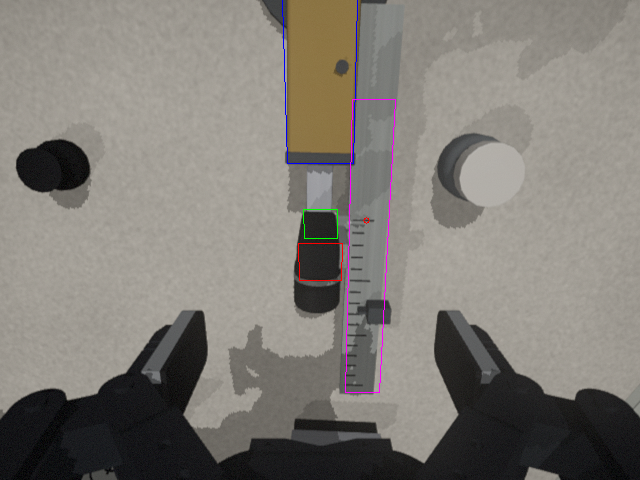

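View pics/w1c.png

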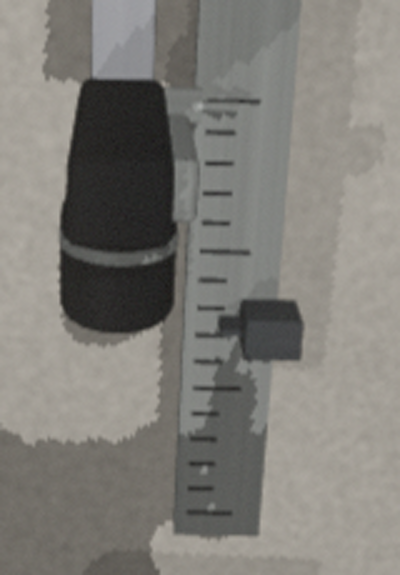

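>>> {"api": "step_arm", "payload": {
  "steps": [
    {"dx":6,"dy":-0.35,"dz":0,"ax":0,"ay":0,"az":0},
    {"dx":10.9,"dy":-0.35,"dz":0,"ax":0,"ay":0,"az":0},
    {"dx":10.9,"dy":-0.35,"dz":0,"ax":0,"ay":0,"az":0},
    {"dx":10.9,"dy":-0.35,"dz":0,"ax":0,"ay":0,"az":0}
  ]
}}

```text
time_s: 3.58
tool_pos: [0.5837, 0.0943, 0.2777]
ee_rot: [-0.351, 1.54, 0.351]
contact_force: [0.0, -0.1, 1.1]
width: 1.001
```

```bash
python3 - <<'E'
from bench import telemetry,vision
from h import *
s=telemetry.state(); print(s["time_s"],np.round(s["tool_pos"],4),np.round(s["contact_force"],2)); print(delta(s,[.5827,.0953,.275],25.7))
E
```

```text
3.575 [0.5837 0.0943 0.2777] [ 0.01 -0.11  1.11]
(array([ 0.27,  0.14, -0.05]), array([-0.001,  0.002,  0.   ]))
```

Good; close.

>>> {"api": "step_arm", "payload": {
  "steps": [
    {"dx":0,"dy":0,"dz":0,"ax":0,"ay":0,"az":0},
    {"dx":0,"dy":0,"dz":0,"ax":0,"ay":0,"az":0},
    {"dx":0,"dy":0,"dz":0,"ax":0,"ay":0,"az":0},
    {"dx":0,"dy":0,"dz":0,"ax":0,"ay":0,"az":0},
    {"dx":0,"dy":0,"dz":0,"ax":0,"ay":0,"az":0},
    {"dx":0,"dy":0,"dz":0,"ax":0,"ay":0,"az":0},
    {"dx":0,"dy":0,"dz":0,"ax":0,"ay":0,"az":0},
    {"dx":0,"dy":0,"dz":0,"ax":0,"ay":0,"az":0}
  ],
  "grip": 1,
  "squeeze": 40
}}

```text
time_s: 4.58
tool_pos: [0.5836, 0.094, 0.2765]
ee_rot: [-0.35, 1.541, 0.351]
contact_force: [-0.5, 0.9, 7.3]
width: 0.286
```

```bash
python3 - <<'E'
from bench import telemetry,vision
from h import *
import cv2
for c in ["wrist","scene","top"]:
    d=vision.read_camera(c); cv2.imwrite(f"pics/{c}2.png",d["frame"][:,:,::-1]); np.savez(f"{c}2.npz",**d)
s=telemetry.state(); print(s["time_s"],np.round(s["tool_pos"],4),np.round(s["contact_force"],2),s["width"]*85)
E
```

```text
4.725 [0.5836 0.094  0.2765] [-0.26  1.32  7.36] 24.22022081770392
```

View pics/wrist2.png

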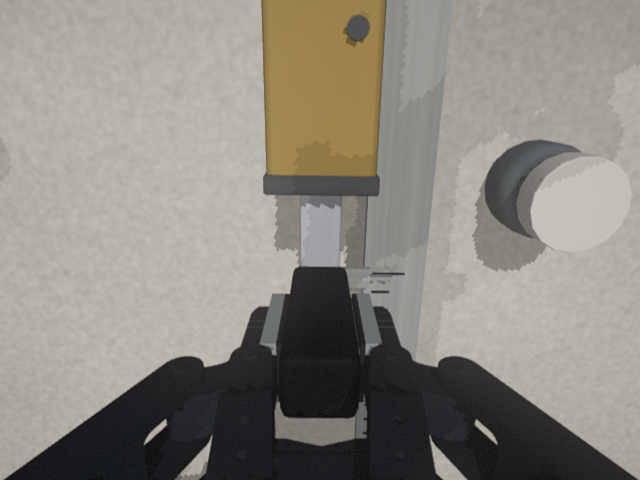

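View pics/scene2.png

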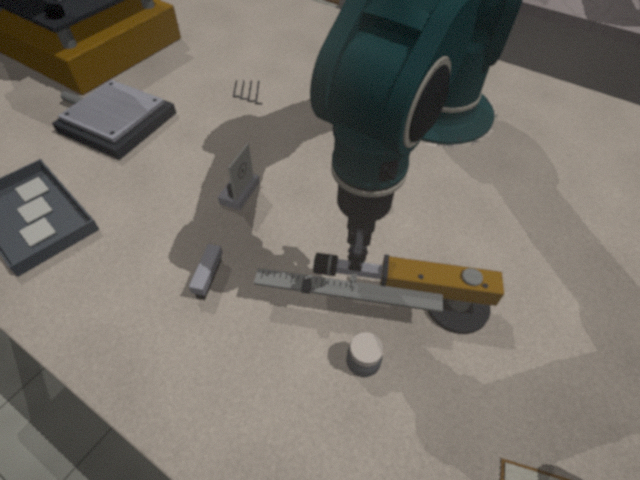

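```bash
cat >> h.py <<'E'
def swing(s,P,degs,out=0):
    R=Ro.from_rotvec(s["ee_rot"]).as_matrix(); p=np.array(s["tool_pos"]); P=np.r_[P,p[2]]
    for g in degs:
        Q=Ro.from_euler("z",-g,degrees=True)
        print(g,(R.T@(P+Q.apply(p-P)-p)*100).round(2),(Ro.from_matrix(R.T@Q.as_matrix()@R)).as_rotvec().round(3))
E
python3 - <<'E'
from bench import telemetry
from h import *
s=telemetry.state(); swing(s,[.5025,.262],[2,6,11,16,21,25.4])
E
```

```text
2 [-0.    0.01 -0.65] [ 0.035  0.    -0.   ]
6 [-0.    0.1  -1.95] [ 0.105  0.    -0.   ]
11 [-0.01  0.33 -3.56] [ 0.192  0.    -0.   ]
16 [-0.01  0.71 -5.14] [ 0.279  0.    -0.   ]
21 [-0.01  1.22 -6.69] [ 0.367  0.    -0.001]
25.4 [-0.01  1.78 -8.01] [ 0.443  0.    -0.001]
```

>>> {"api": "step_arm", "payload": {
  "steps": [
    {"dx":0,"dy":0.01,"dz":-0.65,"ax":0.035,"ay":0,"az":0},
    {"dx":0,"dy":0.1,"dz":-1.95,"ax":0.105,"ay":0,"az":0},
    {"dx":0,"dy":0.33,"dz":-3.56,"ax":0.192,"ay":0,"az":0},
    {"dx":0,"dy":0.71,"dz":-5.14,"ax":0.279,"ay":0,"az":0},
    {"dx":0,"dy":1.22,"dz":-6.69,"ax":0.367,"ay":0,"az":0},
    {"dx":0,"dy":1.78,"dz":-8.01,"ax":0.443,"ay":0,"az":0},
    {"dx":0,"dy":1.78,"dz":-8.01,"ax":0.443,"ay":0,"az":0},
    {"dx":0,"dy":1.78,"dz":-8.01,"ax":0.443,"ay":0,"az":0}
  ]
}}

```text
time_s: 5.72
tool_pos: [0.5036, 0.0757, 0.2765]
ee_rot: [-0.002, 1.569, 0.004]
contact_force: [0.2, 2.8, 7.3]
width: 0.283
```

```bash
python3 - <<'E'
from bench import telemetry,vision,nets
from h import *
import cv2
for c in ["wrist","scene","top"]:
    d=vision.read_camera(c); cv2.imwrite(f"pics/{c}3.png",d["frame"][:,:,::-1]); np.savez(f"{c}3.npz",**d)
    for n,z in [("boom_pivot",.07),("lens",.07),("scale_end",.064),("target_mid",.07),("pointer",.069)]:
        r=nets.landmark_of(c,n)
        print(c,n,[(np.round(x["location"],1).tolist(),round(x["confidence"],2),ray(d,x["location"],z).round(4)) for x in r[:2]])
s=telemetry.state(); print(s["time_s"],np.round(s["tool_pos"],4),np.round(s["contact_force"],2),s["width"]*85)
print(Ro.from_rotvec(s["ee_rot"]).as_matrix()[:,2])
E
```

```text
wrist boom_pivot [([387.4, 277.5], 0.31, array([0.5366, 0.0771, 0.07  ]))]
wrist lens []
wrist scale_end [([388.8, 276.4], 0.75, array([0.5384, 0.0749, 0.064 ]))]
wrist target_mid []
wrist pointer [([386.6, 277.8], 0.56, array([0.5364, 0.0764, 0.069 ]))]
scene boom_pivot [([470.5, 284.2], 0.69, array([0.5025, 0.2651, 0.07  ])), ([369.4, 212.1], 0.33, array([0.4605, 0.0519, 0.07  ]))]
scene lens [([336.7, 219.2], 0.69, array([0.5092, 0.0115, 0.07  ]))]
scene scale_end [([284.6, 209.0], 0.61, array([ 0.5389, -0.0843,  0.064 ]))]
scene target_mid [([241.2, 169.3], 0.94, array([ 0.5073, -0.2149,  0.07  ]))]
scene pointer [([359.3, 248.0], 0.83, array([0.5414, 0.0782, 0.069 ]))]
top boom_pivot [([171.8, 288.4], 0.58, array([0.5029, 0.263 , 0.07  ]))]
top lens [([320.7, 288.9], 0.44, array([0.5025, 0.0048, 0.07  ]))]
top scale_end [([367.8, 270.7], 0.59, array([ 0.5349, -0.0775,  0.064 ]))]
top target_mid [([446.2, 287.8], 0.91, array([ 0.5049, -0.2115,  0.07  ]))]
top pointer []
6.625 [0.5038 0.0757 0.2764] [-0.07  3.87  7.93] 24.310293047980654
[0.99998949 0.00423731 0.00175339]
```

View pics/top3.png

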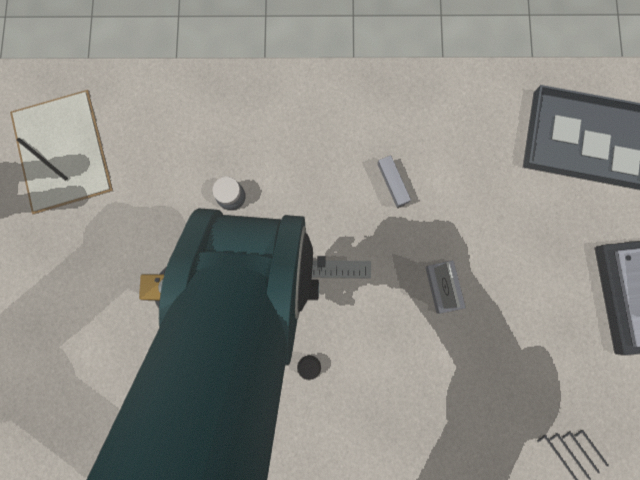

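View pics/scene3.png

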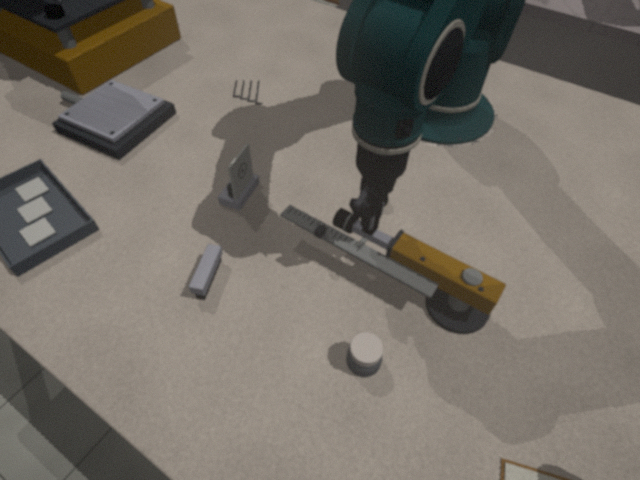

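View pics/wrist3.png

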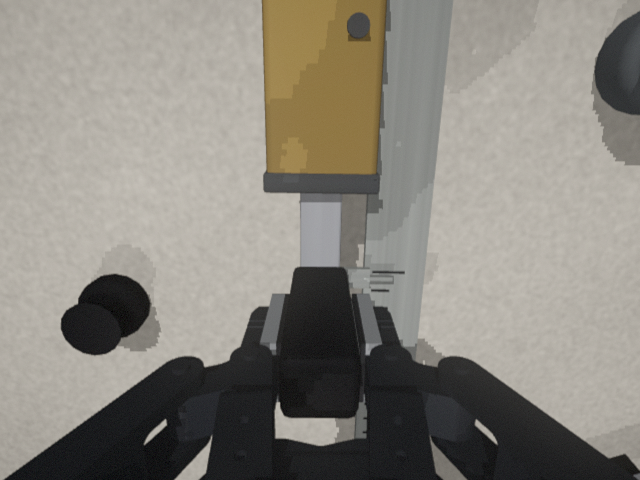

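>>> {"api": "step_arm", "payload": {
  "steps": [
    {"dx":0,"dy":-0.5,"dz":0,"ax":0,"ay":0,"az":0},
    {"dx":0,"dy":-1.5,"dz":0,"ax":0,"ay":0,"az":0},
    {"dx":0,"dy":-2.5,"dz":0.01,"ax":0,"ay":0,"az":0},
    {"dx":0,"dy":-3.5,"dz":0.01,"ax":0,"ay":0,"az":0},
    {"dx":0,"dy":-4.5,"dz":0.01,"ax":0,"ay":0,"az":0},
    {"dx":0,"dy":-5.5,"dz":0.02,"ax":0,"ay":0,"az":0},
    {"dx":0,"dy":-6.2,"dz":0.02,"ax":0,"ay":0,"az":0},
    {"dx":0,"dy":-6.2,"dz":0.02,"ax":0,"ay":0,"az":0}
  ],
  "squeeze": 45
}}

```text
time_s: 7.62
tool_pos: [0.5042, 0.0132, 0.2764]
ee_rot: [-0.002, 1.569, 0.003]
contact_force: [0.1, 3.1, 7.8]
width: 0.285
```

```bash
python3 - <<'E'
from bench import telemetry,vision,nets
from h import *
import cv2
for c in ["wrist","scene","top"]:
    d=vision.read_camera(c); cv2.imwrite(f"pics/{c}4.png",d["frame"][:,:,::-1]); np.savez(f"{c}4.npz",**d)
    for n,z in [("pointer",.069),("rider",.07)]:
        r=nets.landmark_of(c,n)
        print(c,n,[(np.round(x["location"],1).tolist(),round(x["confidence"],2),ray(d,x["location"],z).round(4)) for x in r[:2]])
d=np.load("scene4.npz"); cv2.imwrite("pics/s4c.png",cv2.resize(d["frame"][170:290,260:420,::-1],None,fx=5,fy=5,interpolation=cv2.INTER_CUBIC))
s=telemetry.state(); print(s["time_s"],np.round(s["tool_pos"],4),np.round(s["contact_force"],2),s["width"]*85)
print(Ro.from_rotvec(s["ee_rot"]).as_matrix()[:,2])
E
```

```text
wrist pointer [([388.3, 276.3], 0.81, array([0.5377, 0.0146, 0.069 ]))]
wrist rider [([396.3, 295.2], 0.64, array([0.542, 0.005, 0.07 ]))]
scene pointer [([327.4, 230.0], 0.65, array([0.5392, 0.011 , 0.069 ]))]
scene rider [([320.9, 230.8], 0.41, array([0.548 , 0.0029, 0.07  ]))]
top pointer []
top rider []
8.075 [0.5042 0.0136 0.2764] [-1.39  2.06  8.58] 24.388821581301197
[0.99999001 0.00423519 0.00143248]
```

View pics/s4c.png

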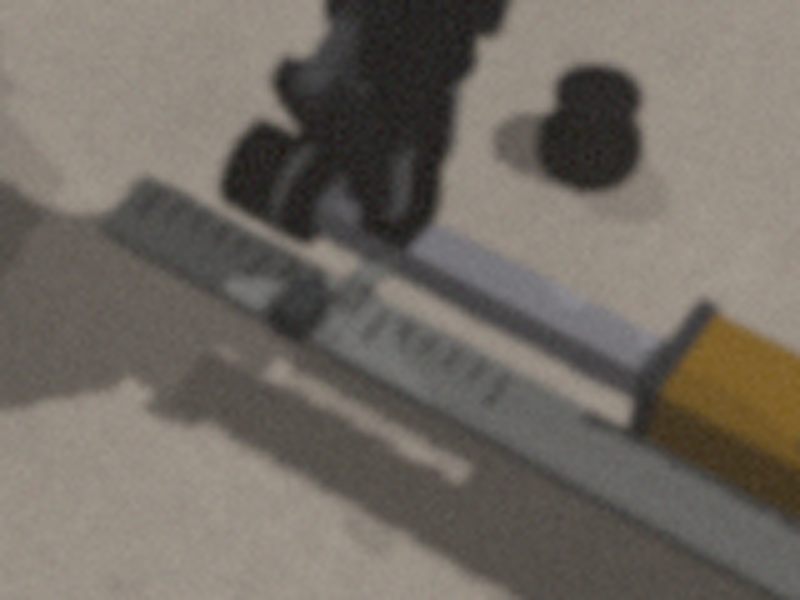

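View pics/wrist4.png

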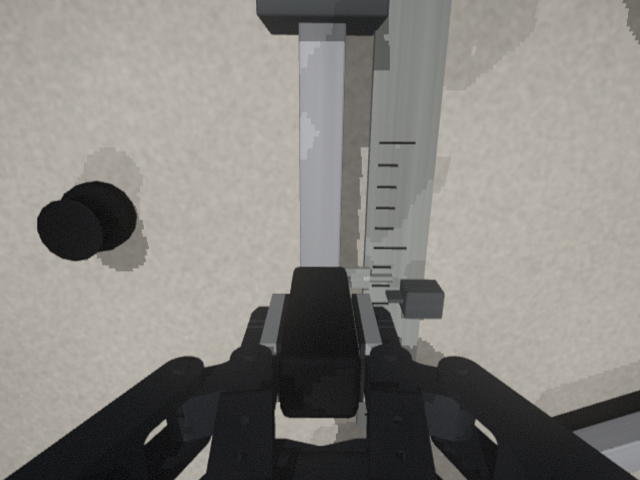

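View pics/top4.png

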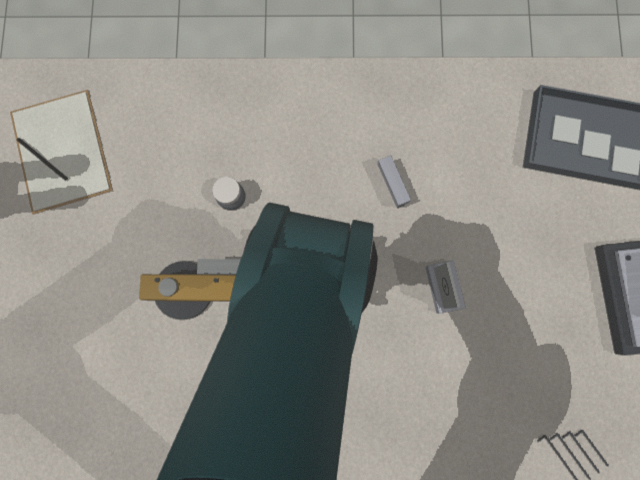

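```bash
python3 - <<'E'
from h import *
import cv2
d=np.load("wrist4.npz"); cv2.imwrite("pics/w4c.png",cv2.resize(d["frame"][235:325,340:450,::-1],None,fx=6,fy=6,interpolation=cv2.INTER_CUBIC))
print(-d["R"].T@d["t"])
P=np.array([.5027,.263]);
for z in (.064,.069,.072,.076):
  print(z,[ray(d,(c,r),z)[:2].round(4) for c,r in ((397,142.5),(390,248),(385,276),(393,297))])
E
```

```text
[0.50418569 0.09485732 0.2455829 ]
0.064 [array([0.5388, 0.0776]), array([0.5386, 0.0274]), array([0.537 , 0.0125]), array([0.5417, 0.0009])]
0.069 [array([0.5379, 0.078 ]), array([0.5377, 0.0292]), array([0.5361, 0.0148]), array([0.5406, 0.0035])]
0.072 [array([0.5373, 0.0783]), array([0.5371, 0.0304]), array([0.5355, 0.0162]), array([0.54  , 0.0051])]
0.076 [array([0.5365, 0.0787]), array([0.5363, 0.0318]), array([0.5348, 0.018 ]), array([0.5392, 0.0071])]
```

View pics/w4c.png

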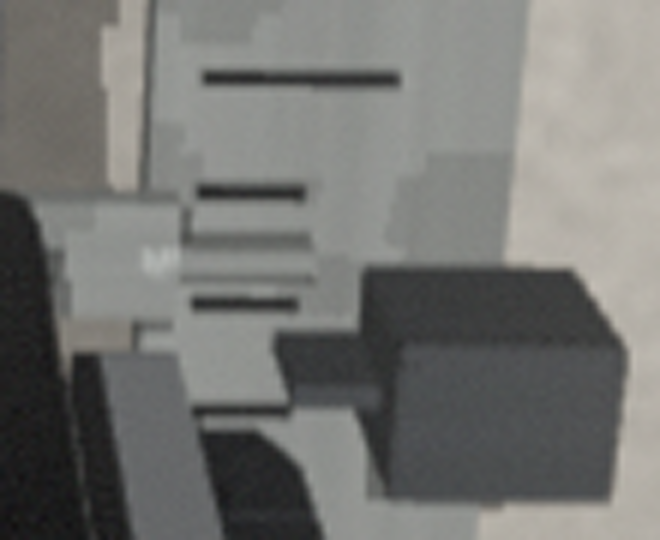

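```bash
python3 - <<'E'
from h import *
d=np.load("wrist4.npz")
T=ray(d,(390,235+78/6),.064)[1]
f=lambda cr,cc,z: (.235+T-ray(d,(340+cc/6,235+cr/6),z)[1]).round(4)
print("tick",f(409,240,.064),f(304,240,.064))
print("rider back top/front top",f(345,500,.08),f(498,500,.08),"back bottom",f(268,450,.064))
for z in (.07,.072,.074,.076): print(z,"blade top back/front",f(385,320,z),f(405,320,z))
for z in (.064,.066): print("blade bottom back",f(332,300,z))
for z in (.067,.069,.07):print("pointer",f(248,250,z),f(278,250,z))
E
```

```text
tick 0.265 0.2552
rider back top/front top 0.2509 0.2642 back bottom 0.2518
0.07 blade top back/front 0.2595 0.2614
0.072 blade top back/front 0.2585 0.2603
0.074 blade top back/front 0.2575 0.2592
0.076 blade top back/front 0.2564 0.2582
blade bottom back 0.2577
blade bottom back 0.2567
pointer 0.2487 0.2514
pointer 0.2478 0.2504
pointer 0.2473 0.25
```

>>> {"api": "step_arm", "payload": {
  "steps": [
    {"dx":0,"dy":-0.4,"dz":0,"ax":0,"ay":0,"az":0},
    {"dx":0,"dy":-0.9,"dz":0,"ax":0,"ay":0,"az":0},
    {"dx":0,"dy":-0.9,"dz":0,"ax":0,"ay":0,"az":0},
    {"dx":0,"dy":-0.9,"dz":0,"ax":0,"ay":0,"az":0}
  ]
}}

```text
time_s: 8.57
tool_pos: [0.5042, 0.0046, 0.2764]
ee_rot: [-0.003, 1.569, 0.004]
contact_force: [-0.7, 2.7, 8.5]
width: 0.285
```

```bash
python3 - <<'E'
from bench import telemetry,vision,nets
from h import *
import cv2
for c in ["wrist","scene","top"]:
    d=vision.read_camera(c); np.savez(f"{c}5.npz",**d); cv2.imwrite(f"pics/{c}5.png",d["frame"][:,:,::-1])
    for n,z in [("pointer",.069),("rider",.07),("lens",.07),("boom_pivot",.07),("target_mid",.07)]:
        r=nets.landmark_of(c,n)
        print(c,n,[(np.round(x["location"],1).tolist(),round(x["confidence"],2),ray(d,x["location"],z).round(4)) for x in r[:2]])
d=np.load("scene5.npz"); cv2.imwrite("pics/s5c.png",cv2.resize(d["frame"][190:270,280:380,::-1],None,fx=7,fy=7,interpolation=cv2.INTER_CUBIC))
d=np.load("wrist5.npz"); cv2.imwrite("pics/w5c.png",cv2.resize(d["frame"][235:325,340:450,::-1],None,fx=6,fy=6,interpolation=cv2.INTER_CUBIC))
s=telemetry.state(); print(s["time_s"],np.round(s["tool_pos"],4),np.round(s["contact_force"],2),s["width"]*85)
print(Ro.from_rotvec(s["ee_rot"]).as_matrix()[:,2])
E
```

```text
wrist pointer []
wrist rider [([395.6, 278.1], 0.65, array([0.5411, 0.0055, 0.07  ]))]
wrist lens []
wrist boom_pivot [([352.3, 339.0], 0.69, array([ 0.5213, -0.0284,  0.07  ]))]
wrist target_mid []
scene pointer [([325.4, 227.4], 0.69, array([0.5362, 0.0048, 0.069 ]))]
scene rider [([321.5, 229.5], 0.65, array([0.5449, 0.0021, 0.07  ]))]
scene lens [([305.2, 200.7], 0.81, array([ 0.5043, -0.0616,  0.07  ]))]
scene boom_pivot [([470.3, 284.0], 0.82, array([0.5024, 0.2647, 0.07  ]))]
scene target_mid [([241.2, 171.2], 0.74, array([ 0.5114, -0.2114,  0.07  ])), ([306.8, 199.7], 0.19, array([ 0.5005, -0.0606,  0.07  ]))]
top pointer []
top rider []
top lens []
top boom_pivot [([172.6, 288.7], 0.93, array([0.5023, 0.2616, 0.07  ]))]
top target_mid [([446.9, 287.1], 0.7, array([ 0.5061, -0.2127,  0.07  ]))]
9.475 [0.5043 0.0046 0.2764] [-0.71  3.45  8.32] 23.774887761027664
[0.99998952 0.00428797 0.00160481]
```

View pics/w5c.png

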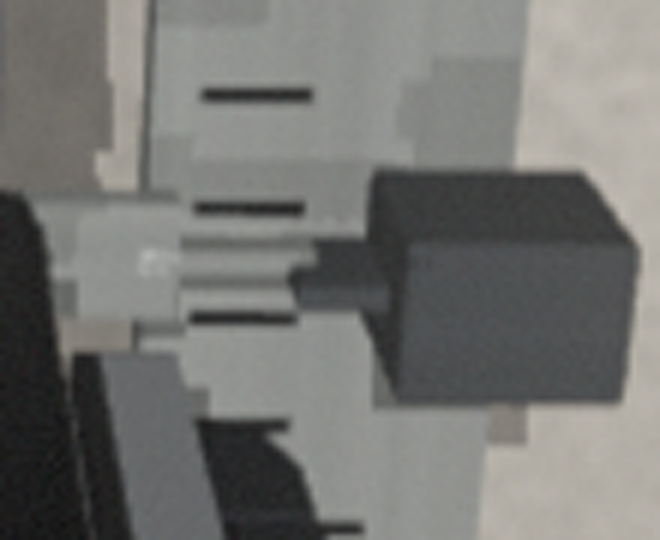

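View pics/s5c.png

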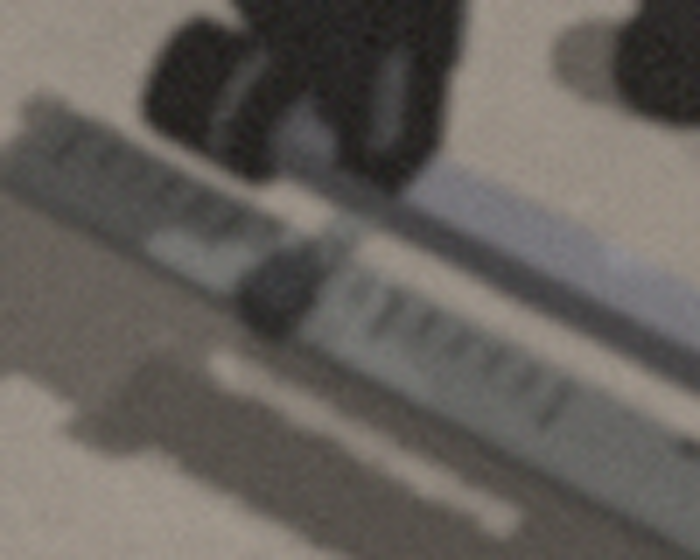

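View pics/top5.png

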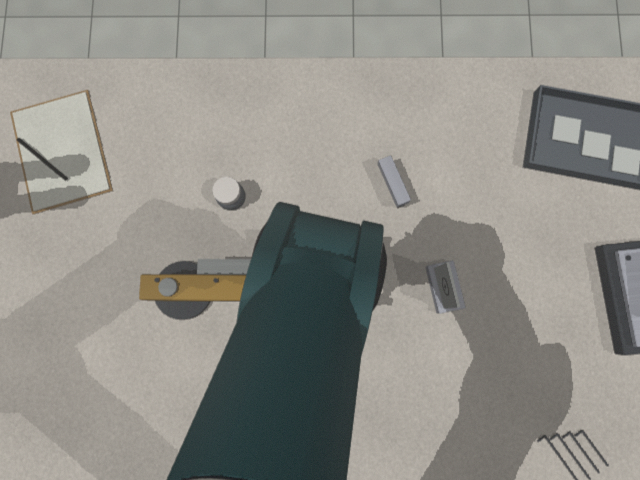

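```bash
python3 - <<'E'
from bench import order,telemetry
import numpy as np
s=telemetry.state();print(s["time_s"],np.abs(s["joint_vel"]).max())
print(order.hand_in())
s=telemetry.state();print(s["time_s"],s["tool_pos"],s["width"]*85)
E
```

```text
9.475 0.0018204866913120975
the job is handed in; nothing more can be done
None
the job is handed in; nothing more can be done
```

I pinched the handle from above and swung the boom about 25° onto the plate's middle. I held it there for about 0.9 s with the arm fully in. Then, with the lock squeezed, I drew the arm out about 71 mm along the same aim to the rider. I handed the job in at 9.5 s, still holding with a 45 N squeeze; it returned no verdict.

Last checks before handing in:
- **Pointer:** level with the rider's blade to about 1 mm in the wrist picture. The tool's travel put the pointer about 1.5 mm short of where the wrist picture did. In the blurrier scene picture the networks' points were about 3 mm apart. All of these are inside the 5 mm limit.
- **Aim:** the line of sight passes about 1 mm from the plate's middle. The cameras' estimates of the plate and pivot differ by a few mm. The last scene reading of the plate would put it about 6 mm off, still inside 15 mm.
- **Grip and lock:** the fingers read about 24 mm apart, where the handle is 25 mm across with the button fully in. I had no direct reading of the button itself.
- **Rest of the scene:** the arm was at rest. The jar and squeegee looked unmoved in the last top picture, and I saw no sign of contact with the rider. The loupe was hidden behind the arm in that picture but was standing in the earlier ones.

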